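Overhang a drilled plate for deburring

TASK

Two flat steel plates of the same size lie on the low dark iron slab: one is plain, the other has four drilled holes. With the fingertips, push the drilled plate along the slab until its leading end sticks out 40 mm (give or take 8 mm) past the slab's far edge, the long edge away from the robot, and lies square to that edge, so that the end can be deburred there. Slide it flat, never lifting it off the slab, and leave the plain plate and the other things where they are.

Things in the scene. Friction and masses are not known exactly. Their poses are not given: they have to be found in the camera images.
- slab: dark cast-iron slab, 280 (x) by 360 (y) by 40 mm high, fixed on the bench. Origin: centre of its underside, on the bench (z = 0), so its top is 40 mm above the bench. Its +x points away from the robot, to the far long edge, over which the plate has to hang; its y runs along that edge. It stands turned by up to 0.3 rad about vertical
- slab_edge (a point): middle of the slab's far top edge (140 mm along the slab's +x from its centre, 40 mm up); axes as the slab's
- drilled_plate: bright steel plate with four 18 mm through holes, 140 (x) by 90 (y) by 6 mm thick, loose, 0.35 to 0.65 kg, lying flat on the slab in its left or right half. Holes at x = +-45 mm, y = +-25 mm of its centre. Origin: centre of its underside. Its +x points to its leading end (nearest the far edge of the slab), within 0.2 rad of the slab's +x at the start, when that end is 30 to 100 mm short of the edge. Sliding takes about 2 to 8 N
- drilled_plate_lead (a point): middle of the top edge of the drilled plate's leading end (70 mm along the plate's +x from its centre, 6 mm above its underside)
- plain_plate: bright steel plate without holes, 140 (x) by 90 (y) by 6 mm, loose, lying in the other half of the slab; to be left alone. Origin: centre of its underside
- chuck: dark steel drill chuck standing on the bench just beyond the slab's far edge, 42 mm diameter, 57 mm high, loose; to be left alone. Origin: centre of its underside
- wrench: steel wrench 170 mm long lying on the bench to the left of the slab, along its x, loose; to be left alone. Origin: on its underside, near the middle
- bin: grey open bin of drills, 160 (x) by 100 (y) by 40 mm high, fixed on the bench to the right of the slab. Origin: centre of its underside
Mind the look-alikes: they are no part of the job. What is shaped like the drilled_plate but brown or yellow is not meant.

How it is judged:
By the outcome, as a careful person would: the job done as asked, in the order asked, and still so for the second after the job is handed in, with the robot touching nothing.
It also fails if it takes over 40 s, if anything falls off the work surface, if the arm or the gripper's body presses on something with over 40 N, if the wrist force passes 120 N, or if a joint passes its speed limit or range.

ROBOT

A 7-joint arm with a two-finger parallel gripper is mounted at the origin on the work surface. World frame = base frame: x ahead of the robot, y to its left, z up, the work surface at z = 0. Lengths are in m, angles in rad, forces in N, time in s.
With the tool pointing down it reaches from about 0.35 to 0.9 m from the base axis. Payload 19.9 kg.
Tool frame: the origin (TCP) lies on the centre line of the jaws, within the pads' length; the fingertips stand 17 mm ahead of it and the grasp point (between the pads) lies 2 mm behind it (bot.tips_ahead is the distance from the TCP to the fingertips, in m); z points along the fingers, y is the direction in which the jaws open and shut (so a half turn about z gives the same grasp; the last joint's range is limited). The gripper opens to 85 mm and grips with 20 to 120 N. Pads are 22 mm wide; open, the fingers measure 114 mm over their backs; the gripper's body (76 mm by 85 mm) begins 54 mm behind the grasp point. The pads swing forward as they close: fully open they stand 13 mm farther back than shut.
Start: joints at [-1.188, 0.417, -0.01, 1.614, 0.005, 1.111, -0.053], TCP at [0.257, 0.57, 0.248] pointing down, gripper open.
Joint ranges: [-2.81, 2.81], [-0.39, 2.02], [-1.27, 1.25], [0.06, 2.57], [-1.19, 4.33], [0.19, 2], [-2.82, 2.82]. Speed limits (rad/s): [1.89, 1.89, 2.39, 2.39, 3.01, 3.01, 3.01].

INTERFACE

Orientations are given as a unit quaternion [w, x, y, z].
In Python, from rig import bot, snapshot, get_calibration, job gives the robot as it stands.
- The arm moves only by the tool play_rows, never from a script. Its argument "motion" is a list of rows, each a list of 7 numbers: the turn, a rotation vector about the tool's x, y, z in rad, then the shift along the tool's x, y, z in m, then the opening in per cent of the stroke, from 0 (shut) to 100 (fully open). A call has 1 to 5 rows; each row shifts and turns the commanded pose from where the row before left it, along the tool's axes as they then stand; what a row does not reach is not made up. A row lasts 1/8 s, in which the tool goes at most 62.5 mm and 10.7 degrees, less where a joint would pass 70% of its speed; a pose out of reach is approached as far as the arm can. A call is refused whole if a number of a shift passes 0.0625 or a number of a turn 0.188, either way. A call with a gripper value outside its range is refused whole. The fingers move at their own pace and stop on an object; "grip_force" is the grip in N (left out, the last holds). Time passes only in rows, so rows that do not move let the fingers close. It gives the time, the measured TCP pose, the force and the opening at its end, in the units of the state.
- bot.get_state(): the state, without advancing time (a new reading comes with each control period).
- snapshot(name): name is "scene" or "side" or "wrist"; returns the picture (420x560x3 uint8, blue, green, red); there is no depth.
- get_calibration(name): a dict with "fov_y" (degrees; the focal length in pixels is half the picture's height over the tangent of half this angle, whatever the lens; pixels are square), "cx", "cy" (the principal point, pixels), "R" (3x3) and "t" (3): a world point X has camera coordinates R X + t; the wrist camera has in their place "mount" (4x4, takes a point from camera to tool coordinates, whose origin is the TCP and whose axes are the flange's). Camera axes: x right, y down, z forward; pixel columns grow to the right and rows downward; lengths in m; the calibration is good to about 2 mm. The wrist camera is an equidistant fisheye: a pixel r from the principal point sees the ray r / f radians off the axis. A picture is of the moment at which its call begins: read the wrist's pose just before it. get_calibration takes no time and is no camera call.
- job.hand_in(): hands the job in, once; it reports no verdict.
The state is a dict: "time_s": time; "joint_pos": joint angles; "qd": joint speeds; "joint_torque": joint torques, N m; "ee_pos": TCP position; "ee_rot": TCP orientation; "contact_force": force on the tool from outside, world axes, zero at the start; "wrist_torque": the same for the moment, N m; "width": finger opening in m.
Only numpy, scipy, OpenCV 4.12 (cv2) and the standard library are available. Lean on these libraries where they do the work, as an engineer would, in place of code of your own. Each camera call takes 0.05 s, during which the arm holds its last target.

## Working session

There is one attempt and no reset: what is moved stays moved. The work goes in short steps, Python scripts to look and compute and a tool call to move; the robot and the scene stay as the last step left them, time stands still between calls to the robot, and variables do not carry over. Pictures are saved under pics/ and viewed, and the job is handed in when it is done.

Besides the shell and the picture viewer there is one more tool, called after "Call:" as a command line: name --pt "numbers of a row" for each row, then --argument value for the rest. play_rows: Moves the arm, as the interface text tells. Its arguments: {"type":"object","properties":{"motion":{"type":"array","items":{"type":"array","items":{"type":"number"}}},"grip_force":{"type":"number"}},"required":["motion"]}

```bash
ls; mkdir -p pics
python3 - <<'E'
from rig import bot,snapshot,get_calibration
import cv2
for n in("scene","side"):
    cv2.imwrite(f"pics/{n}0.png",snapshot(n)); print(n,get_calibration(n))
print(get_calibration("wrist"))
s=bot.get_state(); print(s, bot.tips_ahead)
E
```

```text
pics
scene {'fov_y': 44.64299053859923, 'cx': 272.9883218215811, 'cy': 215.58902411655322, 'R': array([[ 6.19013244e-01,  7.85380547e-01, -1.53826705e-05],
       [ 6.67460434e-01, -5.26082492e-01, -5.27004536e-01],
       [-4.13907203e-01,  3.26212520e-01, -8.49862471e-01]]), 't': array([-0.32186298, -0.35460547,  1.36027955])}
side {'fov_y': 54.103311882919485, 'cx': 283.03092836176285, 'cy': 210.58187881558877, 'R': array([[ 0.9418357 , -0.33577182, -0.01424088],
       [-0.24913741, -0.6691328 , -0.70013702],
       [ 0.22555724,  0.66296197, -0.71386648]]), 't': array([-0.50994215,  0.1519836 ,  1.00042864])}
{'fov_y': 65.70646984690485, 'cx': 279.2798714039485, 'cy': 203.07461169436817, 'mount': array([[ 0.00192403, -0.9552835 , -0.29568518,  0.07415788],
       [ 0.99999728,  0.00144882,  0.00182622,  0.00102474],
       [-0.00131617, -0.2956879 ,  0.95528369, -0.12662442],
       [ 0.        ,  0.        ,  0.        ,  1.        ]])}
{'time_s': 0.1, 'joint_pos': array([-1.18849913,  0.41793536, -0.01031271,  1.61413906,  0.00475173,
        1.11069918, -0.05300237]), 'qd': array([ 1.00932905e-03, -3.18923696e-03,  8.29813870e-05, -2.14790328e-03,
       -2.28869320e-04, -1.07672034e-04, -4.33995981e-04]), 'joint_torque': array([ 1.89933817e-03, -8.65822506e+01,  6.79754578e-01, -4.35632336e+01,
        1.90692366e-02,  5.04576557e-03,  3.20769254e-05]), 'ee_pos': array([0.25690345, 0.56942154, 0.24769909]), 'ee_rot': array([-5.71803984e-05,  2.10297996e-01,  9.77637160e-01, -5.76651236e-04]), 'contact_force': array([ 0.80443967,  0.21076951, -0.26513446]), 'wrist_torque': array([ 0.03727372, -0.04754471, -0.00452947]), 'width': 0.08539999063992035} 0.017
```

View pics/scene0.png

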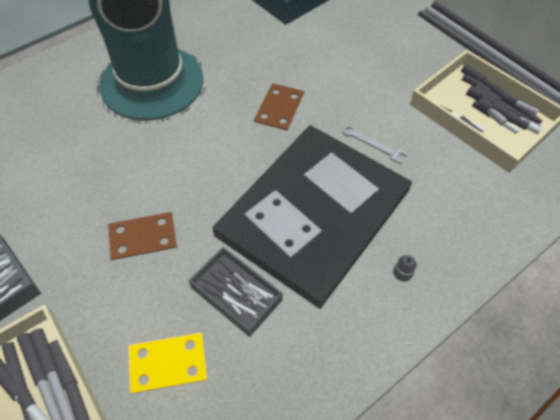

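View pics/side0.png

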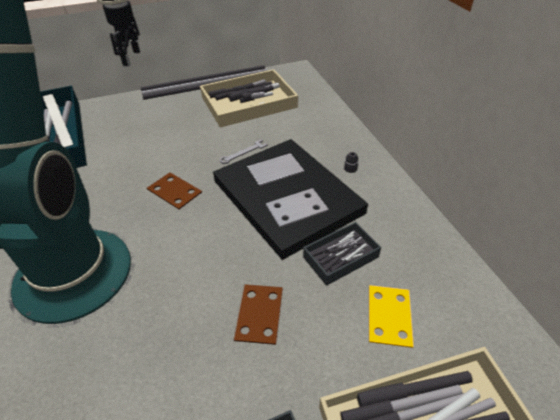

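The grey drilled plate is at scene (283,223) / side (297,207). Its look-alikes are:
- the plain plate at (341,182)
- the brown plates at (279,106) and (142,235)
- the yellow plate at (168,362)

I choose the bright steel plate with four holes on the slab. Next I'll take a close crop and measure it.

```bash
cat > h.py <<'E'
import numpy as np, cv2
from rig import bot,snapshot,get_calibration
from scipy.spatial.transform import Rotation as Rn
def cast(n,uv,z):
    c=get_calibration(n); f=210/np.tan(np.radians(c['fov_y']/2))
    uv=np.atleast_2d(np.asarray(uv,float)); 
    d=np.c_[(uv[:,0]-c['cx'])/f,(uv[:,1]-c['cy'])/f,np.ones(len(uv))]@c['R']
    o=-c['R'].T@c['t']; return o+d*((z-o[2])/d[:,2])[:,None]
def proj(n,X):
    c=get_calibration(n); f=210/np.tan(np.radians(c['fov_y']/2))
    p=np.atleast_2d(X)@c['R'].T+c['t']; return np.c_[f*p[:,0]/p[:,2]+c['cx'],f*p[:,1]/p[:,2]+c['cy']]
def slabpoly(im): pass
def quad(cnt):
    h=cv2.convexHull(cnt)
    for e in np.linspace(1,20,77):
        q=cv2.approxPolyDP(h,e,True)
        if len(q)<=4: return q[:,0]
def plates(n,im):
    hsv=cv2.cvtColor(im,cv2.COLOR_BGR2HSV); g=im.min(2)
    # slab dark mask around the plates
    dark=((im.max(2)<75)).astype(np.uint8)
    cs,_=cv2.findContours(dark,cv2.RETR_EXTERNAL,cv2.CHAIN_APPROX_NONE)
    best=min((c for c in cs if cv2.contourArea(c)>6000),key=lambda c:np.linalg.norm(c[:,0].mean(0)-np.array(proj(n,[[.6,.1,.04]])[0])) ,default=None)
    return dark,best
def rectpose(P):
    (c,wh,a)=cv2.minAreaRect((P[:,:2]*1000).astype(np.float32)); 
    if wh[0]<wh[1]: a+=90; wh=wh[::-1]
    a=(a+90)%180-90
    return np.array(c)/1000,wh,np.radians(a)
E
python3 - <<'E'
from h import *
for n in("scene","side"):
    im=cv2.imread(f"pics/{n}0.png")
    u=proj(n,cast("scene",[[283,223]],.046))[0]; print(n,u,cast("scene",[[283,223]],.046))
    x,y=u.astype(int)
    cr=im[y-100:y+100,x-100:x+140]; cv2.imwrite(f"pics/crop_{n}.png",cv2.resize(cr,None,fx=3,fy=3,interpolation=cv2.INTER_CUBIC))
    g=im.max(2); print(im[y,x], im[y-5:y+6:5,x-60:x+61:10].max(2))
E
```

```text
scene [283. 223.] [[ 0.57680312 -0.01796887  0.046     ]]
[186 181 178] [[ 78  70  74 180 130 185 189 186 187  68  64  66  67]
 [ 70  72  69  82 187 186 186 187 186 169  67  68  67]
 [ 71  72  68  68 177 185 192 188 119 180  71  69  65]]
side [297.68447319 206.07394289] [[ 0.57680312 -0.01796887  0.046     ]]
[171 166 168] [[ 22  48  45  51 173 172 172 170 167  42  41  39  35]
 [ 28  50  47 110  40 171 171 169  66  67  41  43  40]
 [147  35  47  47 173 171 169 169 169  45  37  38  13]]
```

View pics/crop_scene.png

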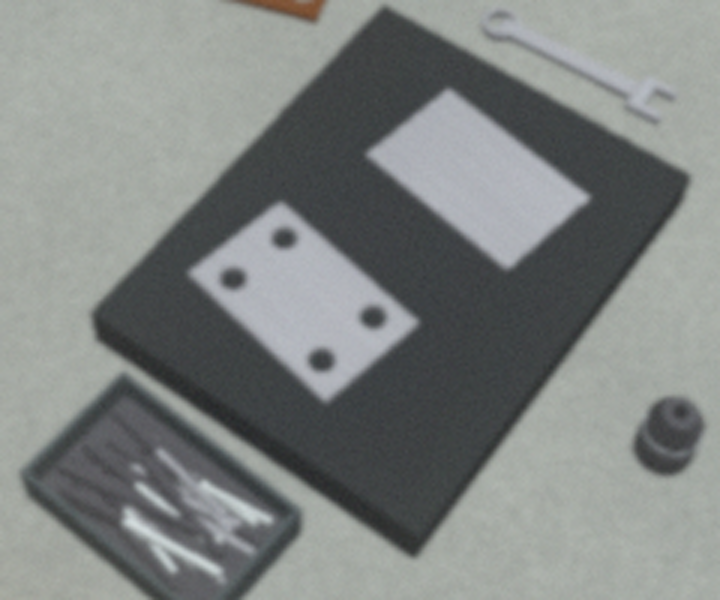

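The crop confirms four holes in the plate at scene (283,223), right half of the slab. The plain plate lies to its left and the chuck at (404,267) beyond the far edge. Now the exact measurement.

```bash
cat >> h.py <<'E'
def plate_mask_pose(n,im,guess_xy):
    hsv=cv2.cvtColor(im,cv2.COLOR_BGR2HSV)
    m=(im.max(2)>125).astype(np.uint8)
    u=proj(n,[[*guess_xy,.046]])[0].astype(int)
    k,lab=cv2.connectedComponents(m); L=lab[u[1],u[0]]
    cs,_=cv2.findContours((lab==L).astype(np.uint8),cv2.RETR_EXTERNAL,cv2.CHAIN_APPROX_NONE)
    c=max(cs,key=cv2.contourArea)[:,0]
    P=cast(n,c,.046); return rectpose(P)
def edgeline(n,im,A,B,half=14):
    """A,B pixel ends: strongest gradient along the normal, robust line fit -> pixel pts"""
    g=cv2.GaussianBlur(im,(0,0),1).astype(float).sum(2)
    A=np.array(A,float);B=np.array(B,float);d=(B-A)/np.linalg.norm(B-A);nn=np.array([-d[1],d[0]])
    out=[];s=np.arange(-half,half+.01,.25)
    for t in np.linspace(.08,.92,60):
        p=A+(B-A)*t+s[:,None]*nn
        v=cv2.remap(g.astype(np.float32),p[:,0].astype(np.float32)[None],p[:,1].astype(np.float32)[None],1)[0]
        i=np.argmax(abs(np.gradient(v))); out.append(p[i])
    return np.array(out,np.float32)
def wline(P):
    P=(P[:,:2]*1000).astype(np.float32)
    vx,vy,x,y=cv2.fitLine(P,cv2.DIST_HUBER,0,.5,.01).ravel()
    r=abs((P-[x,y])@[-vy,vx]); return np.array([x,y])/1000,np.array([vx,vy]),np.median(r)
E
python3 - <<'E'
from h import *
for n in("scene","side"):
    c=get_calibration(n); print(n,"cam",-c['R'].T@c['t'])
    im=cv2.imread(f"pics/{n}0.png")
    for g in([.577,-.018],cast("scene",[[341,182]],.046)[0,:2]):
        print(n,plate_mask_pose(n,im,g))
    print("chuck",cast("scene",[[404,272]],0.0), "wrench",cast("scene",[[348,131],[403,158]],0.0))
# scene edges (pixel from crop /3 + offset 183,123)
o=np.array([183,123])
def sc(*p): return np.array(p)/3+o
im=cv2.imread("pics/scene0.png")
for name,A,B,z in[("near",sc(97,315),sc(385,8),.04),("left",sc(385,8),sc(688,178),.04),("farbot",sc(417,553),sc(690,190),0),("rightbot",sc(98,340),sc(415,555),0)]:
    p=edgeline("scene",im,A,B,6); x,d,r=wline(cast("scene",p,z)); print(name,x,d,np.arctan2(d[1],d[0]),r)
E
```

```text
scene cam [ 0.99895207 -0.37750702  0.96916689]
scene (array([ 0.57350519, -0.01730795]), (142.04888916015625, 91.63575744628906), np.float64(0.08518665862404069))
scene (array([0.57166907, 0.15010785]), (142.33416748046875, 92.14617156982422), np.float64(0.09716718839338477))
chuck [[8.04966315e-01 1.23475674e-01 1.11022302e-16]] wrench [[ 4.48095251e-01  2.93918987e-01 -1.11022302e-16]
 [ 5.92280047e-01  3.39779365e-01  0.00000000e+00]]
side cam [ 0.2924926  -0.73277313  0.81331979]
side (array([ 0.57369055, -0.01594601]), (139.9908905029297, 89.808837890625), np.float64(0.08289063925736409))
side (array([0.57138483, 0.1514977 ]), (140.5177001953125, 89.06584167480469), np.float64(0.09975010511086857))
chuck [[8.04966315e-01 1.23475674e-01 1.11022302e-16]] wrench [[ 4.48095251e-01  2.93918987e-01 -1.11022302e-16]
 [ 5.92280047e-01  3.39779365e-01  0.00000000e+00]]
near [0.443766   0.03061635] [ 0.2533285 -0.9673803] -1.3146769 0.34359434
left [0.5396623  0.24522874] [0.96752983 0.25275686] 0.25552857 0.4065382
farbot [0.71685326 0.08822177] [ 0.2518243  -0.96777296] -1.3162315 0.3580129
rightbot [ 0.62975365 -0.10144603] [0.9682713 0.2499013] 0.25257835 0.42914367
```

Run:
```python
import cv2
im=cv2.imread("pics/side0.png")[120:280,190:400]
cv2.imwrite("pics/crop_side2.png",cv2.resize(im,None,fx=3.5,fy=3.5,interpolation=cv2.INTER_CUBIC))
```

```text
(no output)
```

View pics/crop_side2.png

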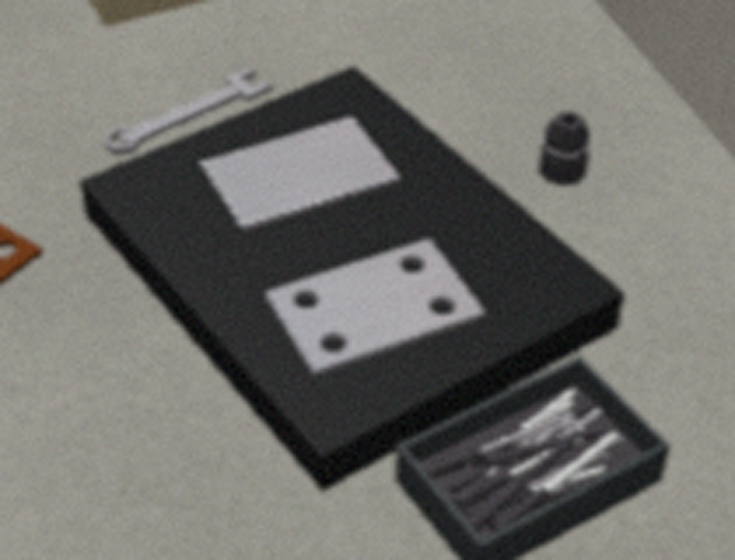

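```bash
cat >> h.py <<'E'
PSI=.255; EX=np.array([np.cos(PSI),np.sin(PSI)]); EY=np.array([-EX[1],EX[0]]); EDGE=.7165
def st():
    s=bot.get_state(); p=s['ee_pos']; q=s['ee_rot']; R=Rn.from_quat(np.r_[q[1:],q[0]]).as_matrix()
    a=(np.arctan2(R[1,1],R[0,1])); return s,p,R,a
def report(tgt_s=None,tgt_t=None,z=None):
    s,p,R,a=st()
    print("t=%.2f s=%.4f t=%.4f z=%.4f"%(s['time_s'],p[:2]@EX,p[:2]@EY,p[2]),"turn z left",round(a-(PSI+np.pi/2),4),"tilt",R[:2,2].round(4),"F",s['contact_force'].round(1),"w",round(s['width'],4),"q",s['joint_pos'].round(2))
    if tgt_s is not None:
        T=np.r_[tgt_s*EX+tgt_t*EY,z]; print("delta tool",(R.T@(T-p)).round(4))
E
python3 -c "
from h import *; report(.448,-.153,.2)"
```

```text
t=0.10 s=0.3922 t=0.4862 z=0.2477 turn z left -0.6788 tilt [-0.0004 -0.0011] F [ 0.8  0.2 -0.3] w 0.0854 q [-1.19  0.42 -0.01  1.61  0.    1.11 -0.05]
delta tool [-0.4447 -0.4625  0.0483]
```

Call:
play_rows --pt "0 0 -0.05 -0.034 -0.035 0 50" --pt "0 0 -0.05 -0.032 -0.037 0 50" --pt "0 0 -0.05 -0.03 -0.039 0 50" --pt "0 0 -0.05 -0.028 -0.04 0 50" --pt "0 0 -0.05 -0.026 -0.042 0 50"

```text
time_s: 0.72
ee_pos: [0.3384, 0.3367, 0.2482]
ee_rot: [-0.0, 0.086, 0.996, -0.0]
contact_force: [0.6, 0.4, -0.4]
width: 0.0431
```

```bash
python3 -c "
from h import *; report(.448,-.153,.2)"
```

```text
t=0.72 s=0.4124 t=0.2405 z=0.2482 turn z left -0.4272 tilt [-0.0002 -0.0002] F [ 0.6  0.4 -0.4] w 0.0431 q [-0.89  0.15  0.04  1.97 -0.01  1.02  0.56]
delta tool [-0.1955 -0.3433  0.0482]
```

Call:
play_rows --pt "0 0 -0.05 -0.022 -0.042 0 50" --pt "0 0 -0.05 -0.02 -0.043 0 50" --pt "0 0 -0.05 -0.018 -0.044 0 50" --pt "0 0 -0.05 -0.015 -0.044 0 50" --pt "0 0 -0.05 -0.013 -0.045 0 50"

```text
time_s: 1.35
ee_pos: [0.41, 0.1123, 0.2483]
ee_rot: [0.0, -0.039, 0.999, 0.0]
contact_force: [0.1, -0.4, 0.2]
width: 0.0426
```

```bash
python3 -c "
from h import *; report(.448,-.153,.2)"
```

```text
t=1.35 s=0.4251 t=0.0053 z=0.2483 turn z left -0.1771 tilt [0.     0.0001] F [ 0.1 -0.4  0.2] w 0.0426 q [-0.58  0.05  0.25  2.09 -0.01  1.01  1.32]
delta tool [-0.0505 -0.1518  0.0483]
```

Call:
play_rows --pt "0 0 -0.05 -0.01 -0.037 0.01 50" --pt "0 0 -0.05 -0.009 -0.038 0.01 50" --pt "0 0 -0.05 -0.007 -0.04 0.01 50" --pt "0 0 -0.027 -0.006 -0.04 0.018 50" --pt "0 0 0 0 0 0 50"

```text
time_s: 1.98
ee_pos: [0.4648, -0.0372, 0.1991]
ee_rot: [-0.001, -0.124, 0.992, -0.001]
contact_force: [0.1, 0.8, 0.2]
width: 0.0424
```

Run:
```python
from h import *
report(.448,-.153,.07)
cv2.imwrite("pics/w1.png",snapshot("wrist"))
```

```text
t=1.98 s=0.4404 t=-0.1532 z=0.1991 turn z left -0.0054 tilt [-0.002  -0.0013] F [0.1 0.8 0.2] w 0.0424 q [-0.33  0.2   0.39  2.06 -0.1   0.9   1.93]
delta tool [-0.0079  0.0004  0.1291]
```

View pics/w1.png

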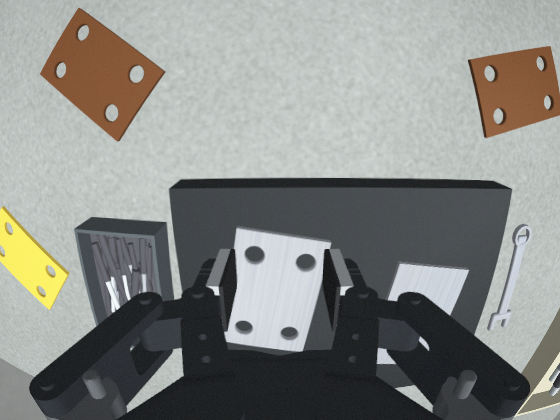

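Call:
play_rows --pt "0 0 -0.005 -0.006 0 0.04 50" --pt "0 0 0 0 0 0.045 50" --pt "0 0 0 0 0 0.03 50" --pt "0 0 0 0 0 0.018 50" --pt "0 0 0 0 0 0 50"

```text
time_s: 2.65
ee_pos: [0.4702, -0.0322, 0.0667]
ee_rot: [-0.001, -0.129, 0.992, 0.0]
contact_force: [-0.3, 0.3, 0.6]
width: 0.0424
```

Run:
```python
from h import *
report(.446,-.153,.0595)
```

```text
t=2.65 s=0.4469 t=-0.1497 z=0.0667 turn z left 0.0042 tilt [-0.002   0.0002] F [-0.3  0.3  0.6] w 0.0424 q [-0.27  0.44  0.32  2.13 -0.24  0.6   2.05]
delta tool [ 0.0009 -0.0033  0.0072]
```

Call:
play_rows --pt "0 0 0.004 0 -0.003 0.003 50" --pt "0 0 0 0 0 0.002 50" --pt "0 0 0 0 0 0.001 50" --pt "0 0 0 0 0 0 50"

```text
time_s: 3.15
ee_pos: [0.4717, -0.036, 0.0615]
ee_rot: [0.0, -0.127, 0.992, -0.0]
contact_force: [1.2, 0.5, -0.2]
width: 0.0426
```

Run:
```python
from h import *
report(.446,-.153,.0595)
cv2.imwrite("pics/side1.png",cv2.resize(snapshot("side")[140:270,220:380],None,fx=4.5,fy=4.5,interpolation=cv2.INTER_CUBIC))
```

```text
t=3.15 s=0.4474 t=-0.1538 z=0.0615 turn z left -0.0007 tilt [ 0.0003 -0.    ] F [ 1.2  0.5 -0.2] w 0.0426 q [-0.25  0.46  0.32  2.13 -0.25  0.59  2.06]
delta tool [0.0014 0.0008 0.002 ]
```

View pics/side1.png

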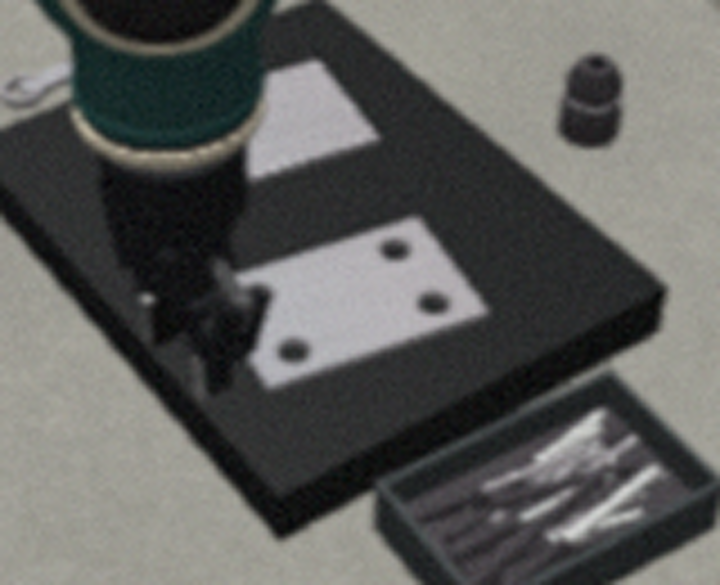

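Call:
play_rows --pt "0 0 0 0 0 0.001 50" --pt "0 0 0 0 0 0.001 50" --pt "0 0 0 0 0 0 50"

```text
time_s: 3.58
ee_pos: [0.4716, -0.036, 0.0592]
ee_rot: [-0.0, -0.127, 0.992, -0.0]
contact_force: [-0.3, 0.8, -0.4]
width: 0.0426
```

Call:
play_rows --pt "0 0 0 0 0 0.001 50" --pt "0 0 0 0 0 0.001 50" --pt "0 0 0 0 0 0 50"

```text
time_s: 3.95
ee_pos: [0.4716, -0.0361, 0.0572]
ee_rot: [-0.0, -0.127, 0.992, -0.0]
contact_force: [0.8, -0.2, 0.5]
width: 0.0429
```

Call:
play_rows --pt "0 0 0 0 0 0.001 50" --pt "0 0 0 0 0 0 50"

```text
time_s: 4.2
ee_pos: [0.4717, -0.036, 0.0563]
ee_rot: [-0.0, -0.127, 0.992, -0.0]
contact_force: [0.5, -1.4, -0.7]
width: 0.0426
```

Call:
play_rows --pt "0 0 0 0 0 0.001 50" --pt "0 0 0 0 0 0 50"

```text
time_s: 4.45
ee_pos: [0.4716, -0.0361, 0.0553]
ee_rot: [-0.0, -0.127, 0.992, -0.0]
contact_force: [-0.6, -0.3, -0.4]
width: 0.0426
```

Call:
play_rows --pt "0 0 0 0 0 0.001 50" --pt "0 0 0 0 0 0 50"

```text
time_s: 4.7
ee_pos: [0.4717, -0.0361, 0.0551]
ee_rot: [0.0, -0.127, 0.992, 0.0]
contact_force: [-8.1, -0.0, 26.5]
width: 0.0428
```

Call:
play_rows --pt "0 0 0 0 0 -0.003 50" --pt "0 0 0 -0.006 0 0 50" --pt "0 0 0 -0.004 0 0 50" --pt "0 0 0 -0.004 0 0 50" --pt "0 0 0 -0.004 0 0 50"

```text
time_s: 5.32
ee_pos: [0.4893, -0.0315, 0.0572]
ee_rot: [-0.0, -0.127, 0.992, -0.0]
contact_force: [0.7, 0.3, -0.1]
width: 0.0429
```

Run:
```python
from h import *
report(.49,-.153,.0572)
im=snapshot("scene")
print(plate_mask_pose("scene",im,(.6,-.015)))
```

```text
t=5.33 s=0.4655 t=-0.1539 z=0.0572 turn z left -0.0008 tilt [-0.0002 -0.0002] F [ 0.7  0.3 -0.1] w 0.0429 q [-0.26  0.49  0.31  2.09 -0.25  0.6   2.05]
delta tool [-0.0244  0.0009 -0.    ]
(array([ 0.57323004, -0.0170842 ]), (142.9788055419922, 92.60094451904297), np.float64(0.08361298841353446))
```

Call:
play_rows --pt "0 0 0 -0.004 0 0 50" --pt "0 0 0 -0.004 0 0 50" --pt "0 0 0 -0.004 0 0 50" --pt "0 0 0 -0.004 0 0 50" --pt "0 0 0 -0.004 0 0 50"

```text
time_s: 6.0
ee_pos: [0.5087, -0.0264, 0.0573]
ee_rot: [0.0, -0.127, 0.992, -0.0]
contact_force: [-2.6, -1.6, -0.6]
width: 0.0429
```

Run:
```python
from h import *
report(.6055,-.153,.0572)
im=snapshot("scene")
print(plate_mask_pose("scene",im,(.6,-.015)))
cv2.imwrite("pics/s2.png",cv2.resize(im[120:320,180:430],None,fx=3,fy=3,interpolation=cv2.INTER_CUBIC))
```

```text
t=6.00 s=0.4856 t=-0.1539 z=0.0573 turn z left -0.0008 tilt [ 0.     -0.0001] F [-2.6 -1.6 -0.6] w 0.0429 q [-0.26  0.51  0.31  2.04 -0.26  0.62  2.04]
delta tool [-1.199e-01  1.000e-03  1.000e-04]
(array([ 0.58985651, -0.00913868]), (142.88262939453125, 92.6283950805664), np.float64(0.13364967404119055))
```

View pics/s2.png

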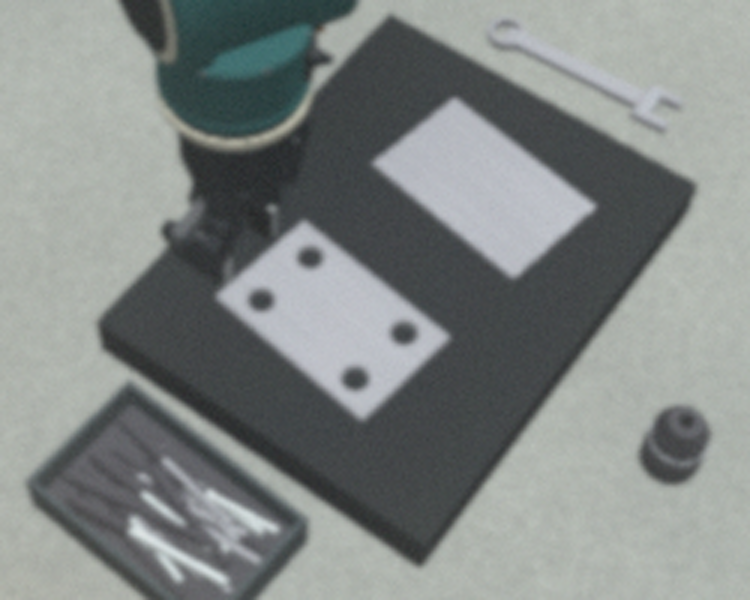

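Call:
play_rows --pt "0 0 0 -0.006 0 0 50" --pt "0 0 0 -0.006 0 0 50" --pt "0 0 0 -0.006 0 0 50" --pt "0 0 0 -0.006 0 0 50" --pt "0 0 0 -0.006 0 0 50"

```text
time_s: 6.68
ee_pos: [0.5379, -0.0188, 0.0573]
ee_rot: [-0.0, -0.127, 0.992, -0.0]
contact_force: [-2.8, -1.4, -0.5]
width: 0.0427
```

```bash
cat >> h.py <<'E'
def look(name,g=(.62,0)):
    im=snapshot("scene"); c,wh,a=plate_mask_pose("scene",im,g)
    print("plate s %.4f t %.4f rel %.4f overhang %.4f"%(c@EX,c@EY,a-PSI,c@EX+.07*np.cos(a-PSI)-EDGE),wh)
    cv2.imwrite(f"pics/{name}.png",cv2.resize(im[120:320,180:430],None,fx=3,fy=3,interpolation=cv2.INTER_CUBIC)); return im
E
python3 - <<'E'
from h import *
report(.6055,-.153,.0572)
look("s3")
E
```

```text
t=6.67 s=0.5157 t=-0.1539 z=0.0573 turn z left -0.0008 tilt [-0.     -0.0001] F [-2.8 -1.4 -0.5] w 0.0427 q [-0.27  0.55  0.31  1.97 -0.26  0.66  2.03]
delta tool [-0.0898  0.001   0.0001]
plate s 0.5961 t -0.1509 rel -0.0281 overhang -0.0504 (143.1007080078125, 92.44144439697266)
```

Call:
play_rows --pt "0 0 0 -0.008 0 0 50" --pt "0 0 0 -0.008 0 0 50" --pt "0 0 0 -0.008 0 0 50" --pt "0 0 0 -0.008 0 0 50" --pt "0 0 0 -0.008 0 0 50"

```text
time_s: 7.35
ee_pos: [0.5767, -0.0087, 0.0573]
ee_rot: [-0.0, -0.127, 0.992, -0.0]
contact_force: [-4.6, -0.9, -0.1]
width: 0.0429
```

Run:
```python
from h import *
report(.6055,-.153,.0572)
look("s4",(.63,0))
```

```text
t=7.35 s=0.5558 t=-0.1539 z=0.0573 turn z left -0.0007 tilt [-0.0001 -0.0001] F [-4.6 -0.9 -0.1] w 0.0429 q [-0.27  0.6   0.3   1.87 -0.26  0.71  2.01]
delta tool [-0.0497  0.001   0.0001]
plate s 0.6354 t -0.1490 rel -0.0003 overhang -0.0111 (143.21856689453125, 92.50531005859375)
```

View pics/s4.png

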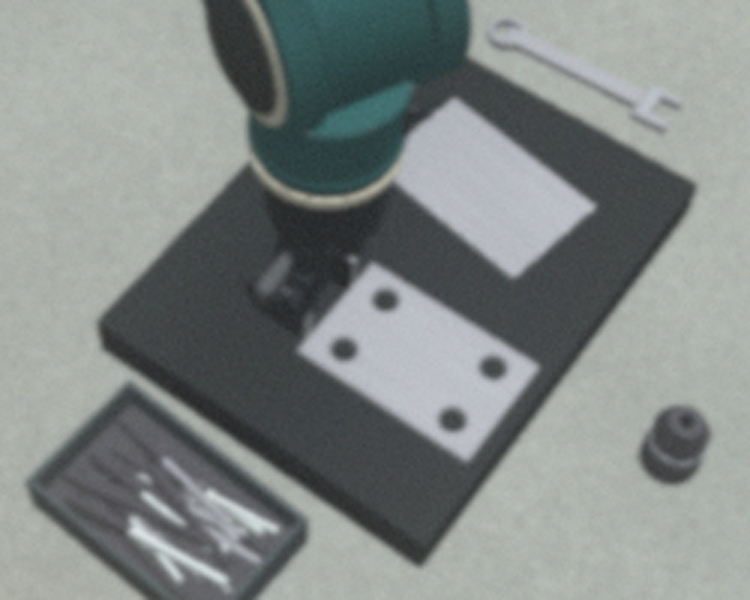

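Call:
play_rows --pt "0 0 0 -0.008 0 0 50" --pt "0 0 0 -0.008 0 0 50" --pt "0 0 0 -0.008 0 0 50" --pt "0 0 0 -0.008 0 0 50" --pt "0 0 0 -0.008 0 0 50"

```text
time_s: 8.02
ee_pos: [0.6154, 0.0013, 0.0573]
ee_rot: [-0.0, -0.127, 0.992, -0.0]
contact_force: [-5.5, -1.4, 1.9]
width: 0.0427
```

Run:
```python
from h import *
report(.6068,-.153,.0572)
for n in("scene","side"):
    im=snapshot(n); cv2.imwrite(f"pics/{n}5raw.png",im)
    u=proj(n,[[*(.70*EX-.15*EY),.046]])[0].astype(int)
    cv2.imwrite(f"pics/{n}5.png",cv2.resize(im[u[1]-60:u[1]+60,u[0]-80:u[0]+80],None,fx=4.9,fy=4.9,interpolation=cv2.INTER_CUBIC)); print(n,u)
```

```text
t=8.03 s=0.5958 t=-0.1540 z=0.0573 turn z left -0.0008 tilt [-0.0001 -0.0001] F [-5.5 -1.4  1.9] w 0.0427 q [-0.28  0.65  0.3   1.77 -0.27  0.75  1.99]
delta tool [-0.011   0.001   0.0001]
scene [344 256]
side [337 182]
```

View pics/scene5.png

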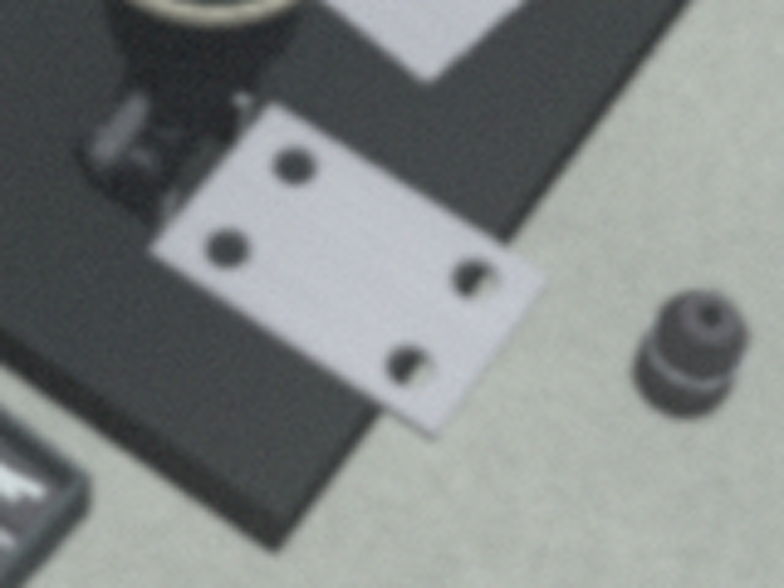

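View pics/side5.png

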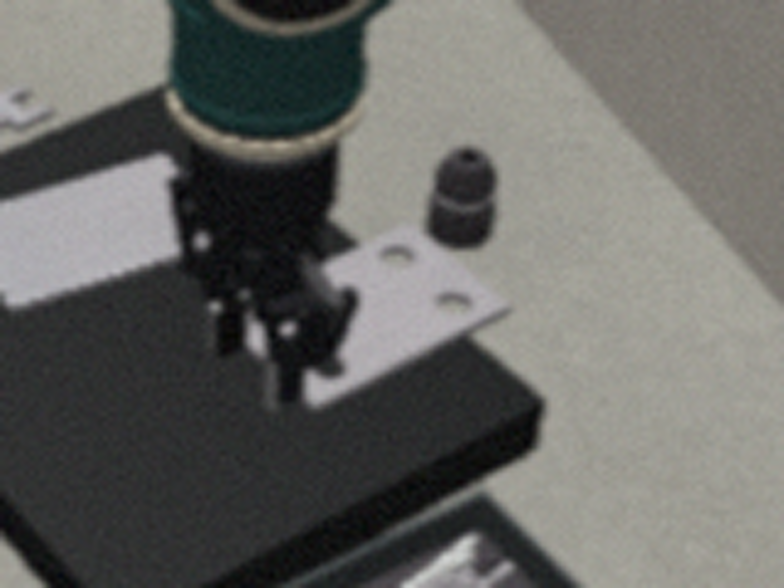

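Call:
play_rows --pt "0 0 0 -0.004 0 0 50" --pt "0 0 0 -0.004 0 0 50" --pt "0 0 0 -0.003 0 0 50" --pt "0 0 0 0 0 0 50"

```text
time_s: 8.62
ee_pos: [0.6258, 0.004, 0.0573]
ee_rot: [0.0, -0.127, 0.992, -0.0]
contact_force: [-1.7, -1.1, 0.3]
width: 0.043
```

Call:
play_rows --pt "0 0 0 0.015 0 0 50" --pt "0 0 0 0.03 0 0 50" --pt "0 0 0 0 0 -0.05 50" --pt "0 0 0 0.03 0 -0.06 50" --pt "0 0 0 0.05 0 -0.02 50"

```text
time_s: 9.25
ee_pos: [0.5079, -0.0269, 0.1861]
ee_rot: [0.003, -0.127, 0.992, -0.0]
contact_force: [-0.9, -0.4, -0.0]
width: 0.0424
```

Call:
play_rows --pt "0 0 0 0.03 0 -0.02 50" --pt "0 0 0 0 0 0 50"

```text
time_s: 9.5
ee_pos: [0.4773, -0.0348, 0.205]
ee_rot: [0.002, -0.126, 0.992, 0.0]
contact_force: [0.4, -0.7, -0.4]
width: 0.0427
```

Run:
```python
from h import *
report()
for n in("scene","side"):
    im=snapshot(n); cv2.imwrite(f"pics/{n}6raw.png",im)
    u=proj(n,[[*(.70*EX-.15*EY),.046]])[0].astype(int); print(n,u)
    cv2.imwrite(f"pics/{n}6.png",cv2.resize(im[u[1]-60:u[1]+60,u[0]-80:u[0]+80],None,fx=4.9,fy=4.9,interpolation=cv2.INTER_CUBIC))
    C={}
    c0=.6865*EX-.149*EY
    loc=lambda x,y:np.r_[c0+x*EX+y*EY,.046]
    for nm,a,b in[("lead",(.07,-.045),(.07,.045)),("rear",(-.07,-.045),(-.07,.045)),("L",(-.07,.045),(.07,.045)),("R",(-.07,-.045),(.07,-.045))]:
        A,B=proj(n,[loc(*a),loc(*b)]); p=edgeline(n,im,A,B,5); x,d,r=wline(cast(n,p,.046))
        rel=(np.arctan2(d[1],d[0])-PSI+np.pi/4)%(np.pi/2)-np.pi/4
        print(n,nm,"s %.4f t %.4f rel %.4f res %.2f"%(x@EX,x@EY,rel,r))
    # slab far edge top: both sides of plate
    for t0,t1 in((-.25,-.205),(-.095,.09)):
        for z in((0,) if n=="scene" else (.04,)):
            A,B=proj(n,[np.r_[EDGE*EX+t*EY,z] for t in(t0,t1)]); p=edgeline(n,im,A,B,5); x,d,r=wline(cast(n,p,z))
            print(n,"faredge",z,"s %.4f rel %.4f res %.2f"%(x@EX,np.arctan2(d[1],d[0])-PSI+np.pi/2,r))
```

```text
t=9.50 s=0.4531 t=-0.1541 z=0.2050 turn z left -0.0016 tilt [0.0038 0.0013] F [ 0.4 -0.7 -0.4] w 0.0427 q [-0.35  0.22  0.41  2.03 -0.11  0.92  1.94]
scene [344 256]
scene lead s 0.7556 t -0.1516 rel -0.0098 res 0.30
scene rear s 0.6161 t -0.1494 rel 0.0036 res 0.43
scene L s 0.6823 t -0.1033 rel -0.0108 res 0.50
scene R s 0.6876 t -0.1942 rel 0.0202 res 0.50
scene faredge 0 s 0.7160 rel -0.0010 res 0.25
scene faredge 0 s 0.7159 rel 0.0008 res 0.05
side [337 182]
side lead s 0.7514 t -0.1522 rel -0.2819 res 3.20
side rear s 0.6165 t -0.1467 rel 0.0001 res 0.80
side L s 0.6778 t -0.1025 rel -0.0350 res 1.21
side R s 0.6846 t -0.1934 rel 0.0362 res 0.78
side faredge 0.04 s 0.7174 rel 0.0080 res 0.75
side faredge 0.04 s 0.7165 rel 0.0001 res 0.92
```

View pics/scene6raw.png

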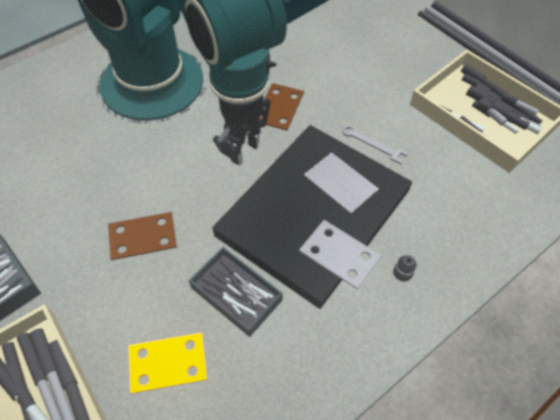

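View pics/side6.png

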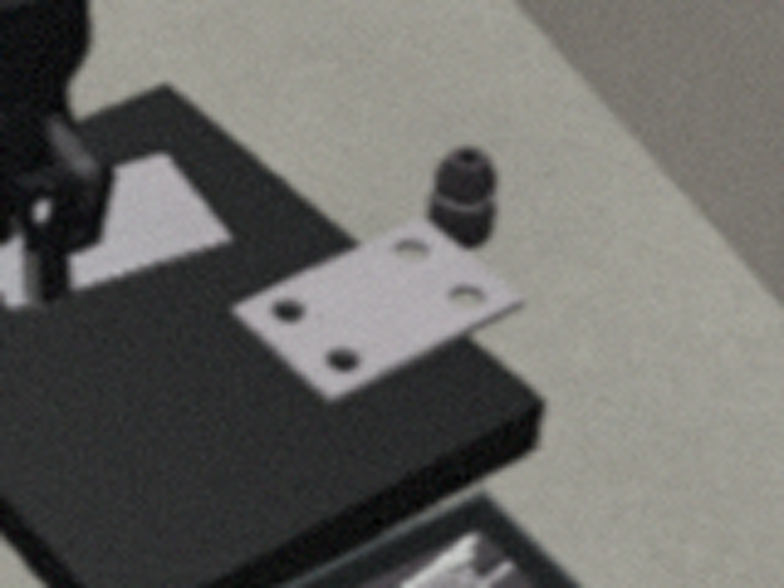

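Run:
```python
from h import *
from rig import job
for f in("scene0","scene6raw"): print(plate_mask_pose("scene",cv2.imread(f"pics/{f}.png"),(.5717,.1501)))
report(); print(job.hand_in())
```

```text
(array([0.57166907, 0.15010785]), (142.33416748046875, 92.14617156982422), np.float64(0.09716718839338477))
(array([0.57177515, 0.15009453]), (142.62088012695312, 93.10126495361328), np.float64(0.09832878435947168))
t=9.60 s=0.4542 t=-0.1536 z=0.2036 turn z left -0.0004 tilt [0.0018 0.0004] F [ 0.1  0.2 -0.7] w 0.0428 q [-0.35  0.22  0.41  2.02 -0.11  0.92  1.94]
the job is handed in; nothing more can be done
None
```

I pushed the drilled plate flat along the slab with both fingertips on its rear end, which turned it square. I then backed the gripper off and handed the job in at 9.6 s, with the robot touching nothing.

**Last checks:**
- **Overhang:** 39–40 mm past the far edge. The leading end measured directly in the scene view gives about 39.4 mm, and the rear end plus 140 mm gives about 40 mm.
- **Squareness:** the rear end is within 0.004 rad of the slab edge in both views.
- **Plain plate:** moved 0.1 mm by measurement, which is within noise.
- **Other things:** the chuck, wrench and bin look unmoved in the last picture; I did not measure them.
- **Forces:** the highest reading was about 28 N, when I touched the fingertips down on the slab to find its height. Readings during the push were about 6 N or less.

**Disagreements:** the other edge fits of the plate came out less square. In the scene view the leading end read −0.010 rad and the two long sides −0.011 and +0.020. In the side view the long sides read ±0.036, and the leading-end fit was unusable against the pale bench. The long-side errors have opposite signs and roughly cancel, so I relied on the rear end.

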